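# Hang a bent glass tube by its two ends in a notched stand

### The arm

A 6-joint arm with a two-finger parallel gripper is mounted at the origin on a cart in front of the work surface, level with it; the furniture and walls round the work are solid. World frame = base frame: x ahead of the robot, y to its left, z up, the work surface at z = 0. Lengths are in m, angles in rad, forces in N, time in s.
With the tool pointing down it reaches from about 0.425 to 0.95 m from the base axis. Payload 3.5 kg.
Tool frame: the origin (TCP) lies midway between the tips of the shut fingers; the grasp point (between the pads) lies 19 mm behind it; z points along the fingers, y is the line along which they close (so a half turn about z gives the same grasp; the last joint's range is limited). The gripper opens to 85 mm and grips with 20 to 120 N. Pads are 22 mm wide; open, the fingers measure 114 mm over their backs; the gripper's body (76 mm by 85 mm) begins 54 mm behind the grasp point. The pads swing forward as they close: fully open they stand 13 mm farther back than shut.
Start: joints at [-0.15, 0.286, 1.577, -0, 1.279, -0.15], TCP at [0.675, 0, 0.231] pointing down, gripper open.
Joint ranges: [-2.77, 2.77], [-0.9, 2.22], [0.21, 2.48], [-1.53, 4.67], [0.24, 2.81], [-2.84, 2.84]. Speed limits (rad/s): [2.79, 2.79, 3.14, 3.14, 3.14, 3.14].

### API

Orientations are given as a unit quaternion [x, y, z, w].
In Python, from plant import get_state, read_camera, ctrl gives the robot as it stands.
- The arm moves only by the shell command python3 -m crank 'ROWS' [FORCE]. ROWS is JSON, a list of rows, each a list of 3 entries, a list of its own where there are three numbers: the shift along the tool's x, y, z in mm, then the turn about the tool's z in degrees, then the closure in counts, from 0 (fully open) to 255 (shut). In form: [[[tx, ty, tz], yaw, claw], ...]. A call has 1 to 10 rows; each row is the pose to reach, as a shift and turn from the pose commanded when the call began, along the tool's axes at that moment; what a row does not reach only later rows make up. A row lasts 1/10 s, in which the tool goes at most 50 mm and 8.59 degrees, less where a joint would pass 70% of its speed; a pose out of reach is approached as far as the arm can. A call with a gripper value outside its range is refused whole. The fingers move at their own pace and stop on an object; FORCE is the grip in N (left out, the last holds). Time passes only in rows, so rows that repeat a pose let the fingers close. It gives the time, the measured TCP pose, the force, the opening and the grip force at its end, in the units of the state.
- get_state(): the state, without advancing time (a new reading comes with each control period).
- read_camera(name): name is "scene" or "top"; returns a dict with "frame" (420x560x3 uint8, blue, green, red), "range_z" (420x560 float32, m along the optical axis (not along the pixel's ray), 0 where there is no reading), "vfov" (degrees; the focal length in pixels is half the picture's height over the tangent of half this angle, whatever the lens; pixels are square), "cx", "cy" (the principal point, pixels), "k1" (the pictures are not rectified: a ray, as slopes to the right and down, at radius r is drawn at 1 + k1 r^2 times it, then the intrinsics apply), "origin" and "orientation" of the camera in the world. Camera axes: x right, y down, z forward; pixel columns grow to the right and rows downward; lengths in m; the calibration is good to about 2 mm. A picture is of the moment at which its call begins.
- ctrl.sign_off(): hands the job in; it is judged then, once.
The state is a dict: "time": time; "qpos": joint angles; "dq": joint speeds; "joint_efforts": joint torques, N m; "eef_pos": TCP position; "tcp_rot": TCP orientation; "contact_force": force on the tool from outside, world axes, zero at the start; "wrist_torque": the same for the moment, N m; "opening": opening from 0.0 (shut) to 1.0 (fully open); "finger_force": force on a finger pad.
Only numpy, scipy, OpenCV 4.12 (cv2) and the standard library are available. Lean on these libraries where they do the work, as an engineer would, in place of code of your own. Each camera call takes 0.05 s, during which the arm holds its last target. There are 200 camera calls.

### The job

Pick up the bent glass tube that leans on the low rest, turn it upright so that its ends are on top and its belly hangs down, and set its two ends into the two notches of the stand, coming in at a slant from the stand's open front, below the small roof. Feel for the notches and let go only when both ends rest in them with the belly hanging straight down; press gently, it is glass. Leave the timer, the petri dish and the wash bottle where they are.

Things in the scene. Friction and masses are not known exactly. Their poses are not given: they have to be found in the camera images.
- tube_bar (a point): Bent clear glass tube, 13 mm thick, 60 to 120 g, hat-shaped in one plane: a bar 106 mm long (the belly), at each end of it a 70 mm leg square to it, at the top of each leg an end bent outward. This point: middle of the bar, on its centreline; pinch it here, square to the bar. y runs along the bar, z from the bar towards the ends. At the start z leans 35 degrees from vertical, away from the robot.
- tube_ends (a point): Same tube, same axes: the point midway between its two ends, on their common line, 70 mm along z from tube_bar. The ends lie along y and are straight from 60 to 94 mm either side of this point; the tube is 188 mm over the ends and symmetric left to right.
- rest: Low fixed rest, grey, 80 x 180 mm. Origin on the worktop below the tube's bar; x to its back, z up. The bar's centreline lies 25.5 mm above the worktop on two blocks 26 to 38 mm either side of the middle, with lips 26 mm high before and behind the bar. Between the blocks there is only a 4 mm base plate.
- rest_back (a point): Point of the rest midway between its two rear posts, 40 mm behind the bar and 76 mm above the worktop, the height of the tops the tube's ends lie on. The posts stand 68 to 82 mm either side of it; lips at their back end at 86 mm.
- stand: Fixed support stand, base 110 x 180 x 10 mm. Origin on the worktop, midway between and straight below two V notches; x to its back, y to its left, z up; open at the front (-x). The notches, at x = 0, y = +74 and -74 mm, open upward, run along y, are 23 mm deep and 21 mm wide at the top, in cheeks 8 mm thick. A seated end has its centreline 15 mm above the notch's bottom.
- stand_column (a point): Top of the stand's steel column, 16 mm thick, 60 mm behind the notches, 215 mm high. A head clamped on it carries both notches on arms from behind. Its height is not reported and differs each time: the notch bottoms lie 140 to 165 mm above the worktop, both equal. Between the cheeks 140 mm are free, with only the base below. It holds firm under 60 N.
- stand_front (a point): Point on the worktop 15 mm in front of the stand's origin, below the front edge of the head's flat roof. The roof is 60 mm wide in y, reaches from here to the back, its underside 115 mm above the notch bottoms. A hand cannot come straight down over the middle: it must slant in from the front.
- timer: White bench timer, 66 x 66 x 20 mm, loose bystander; origin at the centre of its underside.
- petri: Closed petri dish, 90 mm across, 13 mm high, loose bystander; origin at the centre of its underside.
- wash_bottle: White wash bottle with a bent spout, 92 x 62 x 213 mm, loose bystander; origin at the centre of its underside.

How it is judged:
By the outcome, as a careful person would: the job done as asked, in the order asked, and still so for the second after the job is handed in, with the robot touching nothing.
It also fails if it takes over 54 s, if anything falls off the work surface, if the arm or the gripper's body presses on something with over 40 N, if the wrist force passes 120 N, or if a joint passes its speed limit or range.

## Working session

There is one attempt and no reset: what is moved stays moved. The work goes in short steps, Python scripts to look and compute and a shell command to move; the robot and the scene stay as the last step left them, time stands still between calls to the robot, and variables do not carry over. Pictures are saved under pics/ and viewed, at most 10 in all, crops included, and the job is handed in when it is done.

```bash
ls; mkdir -p pics
python3 - <<'E'
from plant import get_state, read_camera
import cv2,numpy as np,pickle
d={}
for n in("scene","top"):
    c=read_camera(n);d[n]=c;cv2.imwrite(f"pics/{n}0.png",c["frame"])
    print(n,{k:c[k] for k in("vfov","cx","cy","k1","origin","orientation")})
pickle.dump(d,open("c0.pkl","wb"));print(get_state())
E
```

```text
pics
scene {'vfov': 53.357307077674434, 'cx': 281.5539857933993, 'cy': 201.7390288855151, 'k1': 0.01983347823818252, 'origin': array([ 0.18082944, -0.74495381,  0.82864397]), 'orientation': array([ 0.88275227, -0.2724572 ,  0.11397548, -0.36541086])}
top {'vfov': 43.735155015120775, 'cx': 280.64414334355115, 'cy': 204.9850281371417, 'k1': -0.09400141133300124, 'origin': array([ 0.47915091, -0.15803174,  1.29592197]), 'orientation': array([-0.7022563 ,  0.71055339, -0.02261603,  0.03792722])}
{'time': 0.1, 'qpos': array([-1.50011200e-01,  2.87115330e-01,  1.57806191e+00,  1.30159004e-06,
        1.27858372e+00, -1.49983196e-01]), 'dq': array([ 0.00051696, -0.00249581, -0.00228115, -0.00170516,  0.00177777,
       -0.00150662]), 'joint_efforts': array([ 1.14915063e-03, -4.07295120e+01, -2.93698221e+01, -1.06323112e-04,
        3.42678482e-03, -4.41654265e-06]), 'eef_pos': array([6.74397174e-01, 1.13462050e-04, 2.30043035e-01]), 'tcp_rot': array([ 7.07116400e-01,  7.07096331e-01, -6.42943001e-04, -8.72931789e-04]), 'contact_force': array([0.22472366, 0.84156148, 0.21099736]), 'wrist_torque': array([0.03533682, 0.02568574, 0.03443622]), 'finger_force': 0.0, 'opening': 0.9992040438614572}
```

View pics/scene0.png

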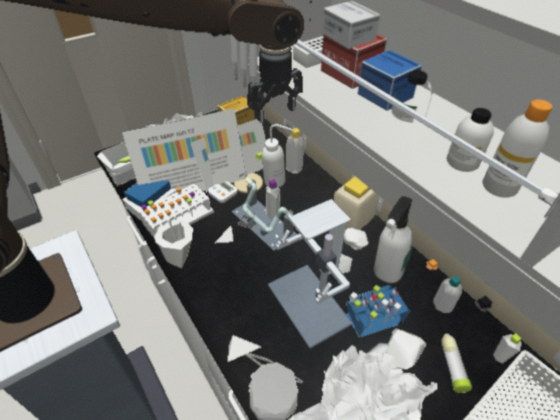

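View pics/top0.png

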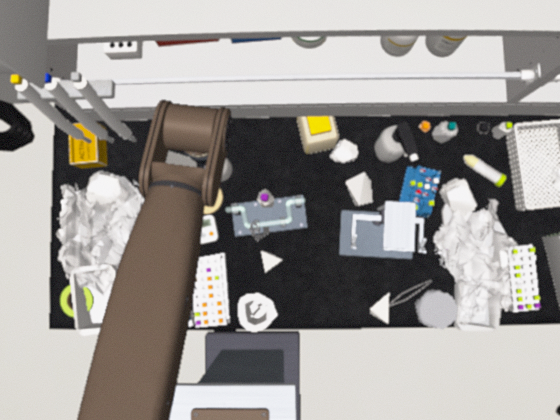

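The scene view shows the rest with the tube at about (265,220) and the stand at about (325,275). In the top view they are at (268,215) and (380,232). The arm covers part of the left side. Next I'll enlarge both.

```bash
cat > h.py <<'E'
import numpy as np,cv2,pickle
from scipy.spatial.transform import Rotation as R
def K(c):
    f=210/np.tan(np.radians(c["vfov"])/2); return f
def ray(c,u,v):
    f=K(c);d=np.array([(u-c["cx"])/f,(v-c["cy"])/f]);s=d.copy()
    for _ in range(20): s=d/(1+c["k1"]*(s@s))
    return R.from_quat(c["orientation"]).apply([s[0],s[1],1])
def at(c,u,v,z=None):
    r=ray(c,u,v)
    if z is None: t=c["range_z"][int(round(v)),int(round(u))]
    else: t=(z-c["origin"][2])/r[2]
    return c["origin"]+t*r
def tri(c1,p1,c2,p2):
    A=[];b=[]
    a1,a2=ray(c1,*p1),ray(c2,*p2)
    s=np.linalg.lstsq(np.c_[a1,-a2],c2["origin"]-c1["origin"],rcond=None)[0]
    x,y=c1["origin"]+s[0]*a1,c2["origin"]+s[1]*a2
    return (x+y)/2,np.linalg.norm(x-y)
def proj(c,P):
    q=R.from_quat(c["orientation"]).inv().apply(np.array(P)-c["origin"]);s=q[:2]/q[2]
    s=s*(1+c["k1"]*(s@s));return s*K(c)+[c["cx"],c["cy"]]
E
python3 - <<'E'
from h import *
d=pickle.load(open("c0.pkl","rb"));t,s=d["top"],d["scene"]
a=cv2.resize(t["frame"][170:270,220:440],(792,360),interpolation=3)
b=cv2.resize(s["frame"][170:340,220:420],None,fx=3.5,fy=3.5,interpolation=3)
cv2.imwrite("pics/topc.png",a);cv2.imwrite("pics/scc.png",b)
for n,u,v in [("shelf edge",268,112),("shelf edge",380,112),("rail",268,75),("roof",400,225),("yellow",320,125),("bottle",268,198),("floor",300,260)]: print(n,at(t,u,v).round(3))
E
```

```text
shelf edge [ 0.781 -0.109  0.173]
shelf edge [ 0.782 -0.357  0.158]
rail [ 0.796 -0.118  0.375]
roof [ 0.524 -0.367  0.284]
yellow [ 0.76  -0.225  0.13 ]
bottle [ 0.597 -0.104  0.113]
floor [ 0.454 -0.177  0.001]
```

View pics/topc.png

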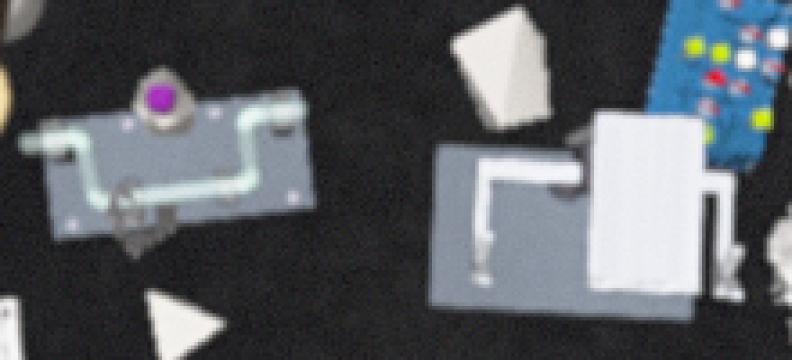

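View pics/scc.png

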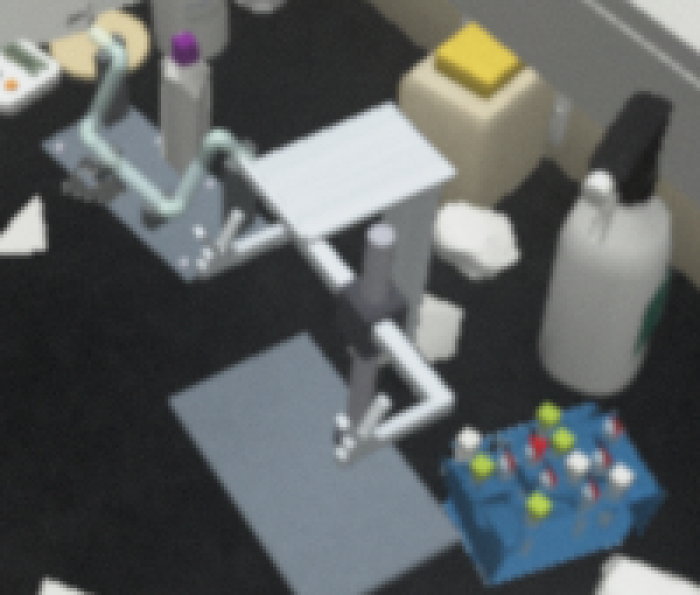

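The top crop shows the tube from (20,142) to (305,108), with bar corners at (98,200) and (243,185). A purple-capped bottle stands just behind the bar at (160,98). The notches are near (482,265) and (728,285), and the roof spans x 590–705. In the scene crop the notches are near (205,250) and (350,435), and the tube's tip is at (95,33).

Run:
```python
from h import *
d=pickle.load(open("c0.pkl","rb"));t,s=d["top"],d["scene"]
T=lambda p:(220+(p[0]+.5)/3.6-.5,170+(p[1]+.5)/3.6-.5); S=lambda p:(220+p[0]/3.5,170+p[1]/3.5)
for n,a,b in [("tipL",(20,142),(95,33)),("barL",(98,200),(92,140)),("barR",(243,185),(172,210)),("legR",(250,113),(215,140)),
 ("cap",(160,98),(184,45)),("notchL",(482,255),(205,255)),("notchR",(730,270),(350,435)),("roofFL",(590,290),(307,240)),("roofFR",(703,293),(455,172))]:
    p,e=tri(t,T(a),s,S(b));print(n,p.round(3),round(e,4))
for n,p in [("bFL",(430,303)),("bFR",(692,320)),("bBL",(437,145)),]: print(n,at(t,*T(p),.01).round(3))
for n,p in [("rFL",(57,240)),("rFR",(315,207)),("rBR",(300,90)),("rBL",(42,120))]: print(n,at(t,*T(p),.004).round(3))
for n,p in [("roofFL",(592,288)),("roofFR",(700,290)),("roofBL",(597,112)),("roofBR",(700,116))]: print(n,at(t,*T(p),.27).round(3), at(t,*T(p)).round(3))
```

```text
tipL [ 0.577 -0.003  0.077] 0.0022
barL [ 0.542 -0.048  0.018] 0.0035
barR [ 0.551 -0.147  0.025] 0.0038
legR [ 0.591 -0.151  0.078] 0.0043
cap [ 0.599 -0.096  0.124] 0.0002
notchL [ 0.493 -0.289  0.156] 0.0105
notchR [ 0.483 -0.437  0.164] 0.0079
roofFL [ 0.49  -0.352  0.232] 0.0328
roofFR [ 0.502 -0.408  0.328] 0.073
bFL [ 0.468 -0.272  0.01 ]
bFR [ 0.454 -0.451  0.01 ]
bBL [ 0.576 -0.279  0.01 ]
rFL [ 0.514 -0.018  0.004]
rFR [ 0.535 -0.195  0.004]
rBR [ 0.615 -0.186  0.004]
rBL [ 0.597 -0.008  0.004]
roofFL [ 0.477 -0.337  0.27 ] [ 0.477 -0.383  0.01 ]
roofFR [ 0.475 -0.396  0.27 ] [ 0.475 -0.392  0.288]
roofBL [ 0.573 -0.343  0.27 ] [ 0.598 -0.391  0.002]
roofBR [ 0.57  -0.399  0.27 ] [ 0.59  -0.452  0.048]
```

The moves only allow yaw, yet the placing needs a slant. I'll check how the arm behaves at the edge of its reach, up high in free space.

```bash
python3 -m crank '[[[0,0,-50],0,0],[[0,0,-100],0,0],[[0,0,-150],0,0],[[0,0,-200],0,0],[[0,0,-250],0,0],[[0,0,-300],0,0],[[0,0,-350],0,0],[[0,0,-400],0,0],[[0,0,-450],0,0],[[0,0,-500],0,0]]'; python3 -c "
from plant import get_state;s=get_state();print(s['qpos'].round(3))"
```

```text
time: 1.1
eef_pos: [0.6745, 0.0002, 0.7254]
tcp_rot: [0.707, 0.707, 0.001, 0.001]
contact_force: [1.4, 0.4, 1.9]
opening: 0.998
finger_force: 0.0
[-0.15   0.487  0.407  0.     2.245 -0.15 ]
```

```bash
python3 -m crank '[[[0,0,-50],0,0],[[0,0,-100],0,0],[[0,0,-150],0,0],[[0,0,-200],0,0],[[0,0,-250],0,0]]'; python3 -c "
from plant import get_state;s=get_state();print(s['qpos'].round(3))"
```

```text
time: 1.6
eef_pos: [0.6041, 0.0004, 0.8089]
tcp_rot: [0.707, 0.707, 0.008, 0.009]
contact_force: [-0.8, -0.5, -0.6]
opening: 1.001
finger_force: 0.0
[-0.168  0.486  0.21   0.005  2.423 -0.165]
```

```bash
python3 -m crank '[[[0,200,-200],0,0],[[0,400,-400],0,0]]';python3 -m crank '[[[0,200,-200],0,0],[[0,400,-400],0,0]]'; python3 -m crank '[[[0,0,0],0,0]]'; python3 -c "
from plant import get_state;s=get_state();print(s['qpos'].round(3))"
```

```text
time: 1.8
eef_pos: [0.6181, 0.0001, 0.8026]
tcp_rot: [0.707, 0.707, 0.015, 0.016]
contact_force: [0.3, -0.2, 0.3]
opening: 1.001
finger_force: 0.0
time: 2.0
eef_pos: [0.6301, -0.0002, 0.7968]
tcp_rot: [0.707, 0.707, 0.021, 0.021]
contact_force: [0.7, 0.1, 0.2]
opening: 1.0
finger_force: 0.0
time: 2.1
eef_pos: [0.6304, -0.0003, 0.7962]
tcp_rot: [0.707, 0.707, 0.021, 0.021]
contact_force: [0.1, -0.1, -0.3]
opening: 0.999
finger_force: 0.0
[-0.165  0.508  0.21   0.014  2.366 -0.155]
```

Tilt ratchets from one call to the next, so a slant is possible. I'll turn to the rest's heading and add a little pre-tilt, which also clears the bottle behind the bar.

```bash
cat > st.py <<'E'
from plant import get_state
import numpy as np,json
from scipy.spatial.transform import Rotation as R
def show():
    s=get_state();M=R.from_quat(s['tcp_rot']).as_matrix()
    print('t',round(s['time'],2),'tcp',s['eef_pos'].round(4),'q',s['qpos'].round(3),'F',s['contact_force'].round(1),'op',round(float(s['opening']),3),'ff',s['finger_force'])
    print(' toolz tilt x',round(np.degrees(np.arctan2(M[0,2],-M[2,2])),2),'y',round(np.degrees(np.arctan2(M[1,2],-M[2,2])),2),'y-axis heading',round(np.degrees(np.arctan2(M[1,1],M[0,1])),2),'x-axis elev',round(np.degrees(np.arcsin(M[2,0])),2))
    open('log.txt','a').write(json.dumps([*s['qpos'],*s['eef_pos'],*s['tcp_rot']])+'\n')
    return s,M
if __name__=='__main__': show()
E
python3 st.py
python3 -m crank '[[[35,0,0],-6.5,0],[[70,0,0],-6.5,0],[[70,0,0],-6.5,0]]' >/dev/null;python3 st.py
python3 -m crank '[[[0,400,-400],0,0]]'>/dev/null;python3 st.py; python3 -m crank '[[[0,400,-400],0,0]]' >/dev/null;python3 st.py; python3 -m crank '[[[0,400,400],0,0]]' >/dev/null;python3 st.py; python3 -m crank '[[[0,400,0],0,0]]' >/dev/null;python3 st.py
```

```text
t 2.1 tcp [ 6.304e-01 -3.000e-04  7.962e-01] q [-0.165  0.508  0.21   0.014  2.366 -0.155] F [ 0.1 -0.1 -0.3] op 0.999 ff 0.0
 toolz tilt x 3.35 y 0.01 y-axis heading 0.0 x-axis elev 0.01
t 2.4 tcp [0.6274 0.0731 0.7956] q [-0.046  0.509  0.21   0.005  2.362 -0.161] F [ 0.3 -1.  -0.5] op 1.002 ff 0.0
 toolz tilt x 3.47 y 0.06 y-axis heading 6.8 x-axis elev -0.35
t 2.5 tcp [0.6329 0.0713 0.796 ] q [-0.049  0.509  0.21   0.009  2.341 -0.158] F [0.2 0.1 0.1] op 1.001 ff 0.0
 toolz tilt x 4.68 y 0.12 y-axis heading 6.59 x-axis elev -0.41
t 2.6 tcp [0.6377 0.0707 0.7969] q [-0.051  0.508  0.21   0.013  2.321 -0.155] F [ 0.4 -0.5  0.2] op 1.0 ff 0.0
 toolz tilt x 5.89 y 0.25 y-axis heading 6.49 x-axis elev -0.42
t 2.7 tcp [0.6703 0.0747 0.7733] q [-0.042  0.546  0.211  0.011  2.27  -0.147] F [-0.9 -0.7  1.5] op 1.001 ff 0.0
 toolz tilt x 6.58 y 0.21 y-axis heading 6.45 x-axis elev -0.53
t 2.8 tcp [0.7047 0.0773 0.7444] q [-0.037  0.589  0.212  0.013  2.222 -0.14 ] F [ 1.5  0.1 -0.6] op 0.998 ff 0.0
 toolz tilt x 6.78 y 0.34 y-axis heading 6.42 x-axis elev -0.42
```

Run:
```python
from plant import read_camera
from h import *
d={n:read_camera(n) for n in("scene","top")};pickle.dump(d,open("c1.pkl","wb"))
a=cv2.resize(d["top"]["frame"][185:245,215:315],(800,480),interpolation=3)
a[:]=a
cv2.imwrite("pics/t1.png",a)
b=cv2.resize(d["scene"]["frame"][165:255,225:325],None,fx=6,fy=6,interpolation=3);cv2.imwrite("pics/s1.png",b)
```

```text
(no output)
```

View pics/t1.png

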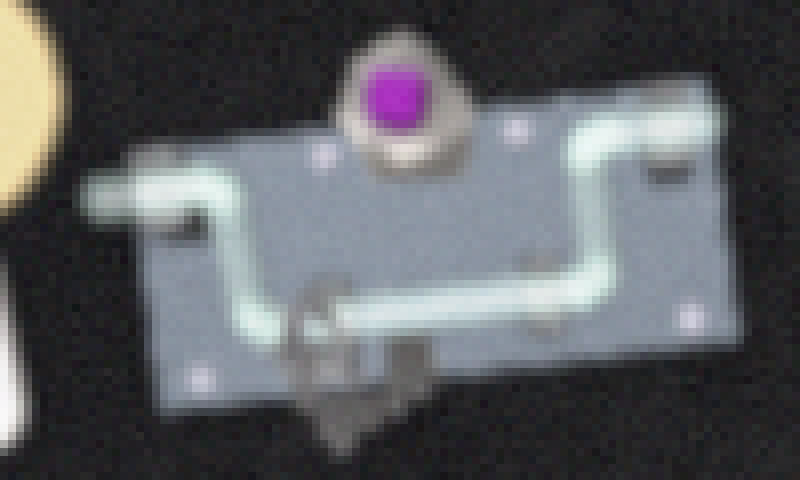

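View pics/s1.png

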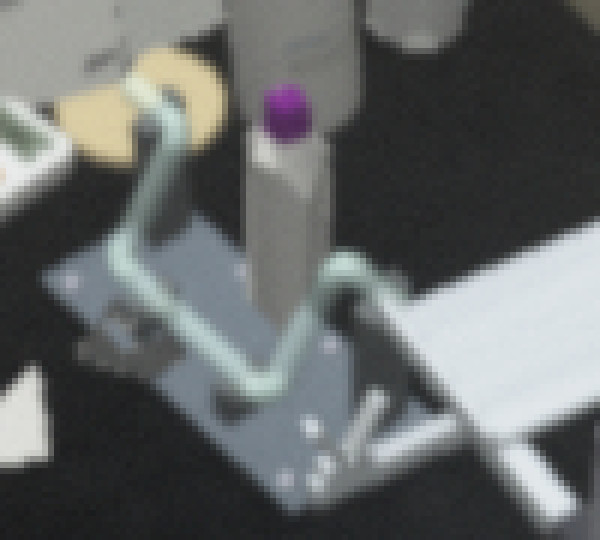

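The enlarged top view puts the bar between corners (255,328) and (600,290), middle at (427,309), with the ends at y≈195 on the left and 125 on the right. A bottle stands behind, and a dark object lies just in front of the bar, left of the middle (290–440, 340–450). I'll check how high that object is.

Run:
```python
from h import *
d=pickle.load(open("c1.pkl","rb"));t,s=d["top"],d["scene"]
T=lambda p:(215+(p[0]+.5)/8-.5,185+(p[1]+.5)/8-.5); S=lambda p:(225+(p[0]+.5)/6-.5,165+(p[1]+.5)/6-.5)
np.set_printoptions(linewidth=200)
print("top z mm rows 217-242, cols 245-280")
for v in range(216,243,2): print(v,[int(1000*at(t,u,v)[2]) for u in range(245,281,2)], at(t,261,v)[:2].round(3))
for n,a,b in [("tipL",(82,198),(128,80)),("tipR",(718,120),(405,290)),("barL",(255,325),(125,255)),("barR",(600,288),(268,388)),("legRtop",(590,140),(345,265)),("legLtop",(228,185),(170,120)),("junk tip",(345,445),(80,350)),("junk top",(325,285),(120,315))]:
    p,e=tri(t,T(a),s,S(b));print(n,p.round(3),round(e,4))
m=at(t,*T((427,309)),.0255);print("bar mid at z.0255",m.round(4))
for n,p in [("barL",(255,325)),("barR",(600,288))]: print(n,at(t,*T(p),.0255).round(4))
for n,p in [("tipL",(82,198)),("tipR",(718,120))]: print(n,at(t,*T(p),.083).round(4))
print("bar mid scene",at(s,*S((190,322)),.0255).round(4))
for n,p in [("rFL",(160,415)),("rFR",(742,340)),("rBR",(708,75)),("rBL",(130,150))]: print(n,at(t,*T(p),.004).round(4))
```

```text
top z mm rows 217-242, cols 245-280
216 [61, 56, 1, 6, 4, 3, 3, 2, 4, 3, 4, 3, 8, 4, 4, 1, 5, 3] [ 0.563 -0.082]
218 [59, 54, 5, 6, 4, 4, 1, 5, 3, 1, 5, 6, 5, 4, 7, 4, 5, 3] [ 0.559 -0.082]
220 [52, 46, 6, 0, 6, 24, 25, 0, 4, 8, 0, 25, 27, 30, 30, 33, 34, 30] [ 0.554 -0.082]
222 [53, 41, 4, 31, 167, 168, 30, 31, 34, 29, 30, 35, 28, 28, 33, 35, 37, 28] [ 0.547 -0.083]
224 [43, 40, 32, 169, 34, 169, 29, 34, 34, 30, 34, 30, 30, 28, 26, 30, 25, 6] [ 0.542 -0.083]
226 [33, 34, 34, 166, 34, 32, 167, 32, 29, 13, 11, 5, -1, 4, 3, 7, 3, 2] [ 0.538 -0.083]
228 [3, 7, 166, 166, 170, 23, 29, 23, 8, 10, 6, 9, 3, 3, 5, 3, 2, 4] [ 0.534 -0.082]
230 [2, 7, 6, 172, 164, 169, 168, 24, 2, 13, 13, 12, 9, 1, 5, 0, -2, -1] [ 0.529 -0.081]
232 [1, 3, 3, 12, 13, 3, 4, 5, 1, 11, 10, 10, 3, 1, -2, 1, 2, 5] [ 0.524 -0.081]
234 [1, 4, 2, -2, 9, 13, 18, 13, 9, 10, 10, 4, -4, 0, -1, 3, 5, -1] [ 0.519 -0.082]
236 [0, 3, -2, -2, 1, 13, 12, 10, 7, -3, -1, -3, -1, 3, 4, -1, -2, 0] [ 0.514 -0.081]
238 [1, 2, 0, 3, -1, 6, 13, 8, 0, 0, 0, -4, 3, 1, 0, 0, 1, 4] [ 0.509 -0.081]
240 [-1, 6, 2, 5, -4, -2, 5, -2, -2, 0, 3, 2, 1, 2, -1, -1, 0, 4] [ 0.504 -0.081]
242 [-2, -3, 1, 1, 1, 1, 0, 5, -2, 1, 0, -4, -1, 6, 0, -1, 0, 3] [ 0.499 -0.081]
tipL [ 0.575 -0.002  0.083] 0.0002
tipR [ 0.594 -0.187  0.097] 0.0005
barL [ 0.541 -0.048  0.03 ] 0.0024
barR [ 0.55  -0.153  0.033] 0.0005
legRtop [ 0.59  -0.15   0.082] 0.0006
legLtop [ 0.575 -0.044  0.091] 0.0058
junk tip [ 0.503 -0.074  0.014] 0.0004
junk top [ 0.543 -0.062  0.004] 0.023
bar mid at z.0255 [ 0.5444 -0.0997  0.0255]
barL [ 0.5401 -0.0473  0.0255]
barR [ 0.5501 -0.1524  0.0255]
tipL [ 0.575  -0.0019  0.083 ]
tipR [ 0.5954 -0.1875  0.083 ]
bar mid scene [ 0.5465 -0.0958  0.0255]
rFL [ 0.5136 -0.0158  0.004 ]
rFR [ 0.5347 -0.1959  0.004 ]
rBR [ 0.6171 -0.1866  0.004 ]
rBL [ 0.596  -0.0067  0.004 ]
```

Run:
```python
from h import *
d=pickle.load(open("c1.pkl","rb"));t,s=d["top"],d["scene"]
for u,v in [(251,224),(255,222),(249,228),(255,230)]:
    P=at(t,u,v);print(P.round(3),"scene px",proj(s,P).round(1))
# scene depth -> points near rest with z
pts=[]
for v in range(160,260):
  for u in range(220,340):
    P=at(s,u,v)
    if .48<P[0]<.66 and -.2<P[1]<.02: pts.append((u,v,*P))
p=np.array(pts)
q=p[(p[:,2]<.54)&(p[:,4]>.008)&(p[:,3]>-.14)]
for r in q[::6]: print(r.round(3))
P=p[(p[:,4]>.12)];print("high",len(P),P[:,2:].min(0),P[:,2:].max(0))
# top points
pt=np.array([[u,v,*at(t,u,v)] for v in range(170,245) for u in range(215,320)])
pt=pt[(pt[:,4]>.1)];print(len(pt),pt[::8].round(3))
```

```text
[ 0.536 -0.07   0.17 ] scene px [244.2 172.7]
[ 0.54  -0.078  0.169] scene px [247.6 174.3]
[ 0.527 -0.065  0.166] scene px [240.3 174. ]
[ 0.523 -0.078  0.17 ] scene px [241.3 176.7]
[ 2.42e+02  1.73e+02  5.33e-01 -6.40e-02  1.65e-01]
[ 2.41e+02  1.74e+02  5.28e-01 -6.80e-02  1.68e-01]
[ 2.39e+02  1.75e+02  5.22e-01 -6.80e-02  1.68e-01]
[ 2.47e+02  1.75e+02  5.39e-01 -7.70e-02  1.66e-01]
[ 2.39e+02  1.77e+02  5.19e-01 -7.40e-02  1.67e-01]
[ 2.44e+02  1.78e+02  5.27e-01 -8.40e-02  1.67e-01]
[ 2.43e+02  2.07e+02  5.36e-01 -4.60e-02  3.10e-02]
[ 2.43e+02  2.09e+02  5.33e-01 -5.00e-02  2.90e-02]
[ 2.46e+02  2.10e+02  5.36e-01 -6.20e-02  3.40e-02]
[ 2.48e+02  2.11e+02  5.39e-01 -6.80e-02  3.40e-02]
[ 2.49e+02  2.12e+02  5.38e-01 -7.30e-02  3.50e-02]
[ 2.46e+02  2.14e+02  5.33e-01 -6.60e-02  2.30e-02]
[ 2.43e+02  2.15e+02  5.31e-01 -5.20e-02  9.00e-03]
[ 2.49e+02  2.15e+02  5.36e-01 -7.70e-02  2.80e-02]
[ 2.46e+02  2.16e+02  5.30e-01 -7.10e-02  2.20e-02]
[ 2.52e+02  2.16e+02  5.39e-01 -8.80e-02  3.20e-02]
[ 2.47e+02  2.17e+02  5.29e-01 -7.80e-02  2.50e-02]
[ 2.53e+02  2.17e+02  5.40e-01 -
[... 2954 characters left out ...]
01]
 [ 2.690e+02  2.020e+02  5.890e-01 -1.060e-01  1.030e-01]
 [ 2.650e+02  2.030e+02  5.860e-01 -9.700e-02  1.070e-01]
 [ 2.790e+02  2.050e+02  4.790e-01 -1.580e-01  1.296e+00]
 [ 2.520e+02  2.220e+02  5.400e-01 -7.200e-02  1.670e-01]
 [ 2.530e+02  2.230e+02  5.380e-01 -7.400e-02  1.640e-01]
 [ 2.550e+02  2.240e+02  5.360e-01 -7.800e-02  1.700e-01]
 [ 2.510e+02  2.260e+02  5.310e-01 -6.900e-02  1.660e-01]
 [ 2.520e+02  2.270e+02  5.290e-01 -7.200e-02  1.670e-01]
 [ 2.580e+02  2.280e+02  5.270e-01 -8.500e-02  1.660e-01]
 [ 2.580e+02  2.290e+02  5.250e-01 -8.400e-02  1.650e-01]
 [ 2.570e+02  2.300e+02  5.230e-01 -8.300e-02  1.690e-01]
 [ 3.190e+02  2.380e+02  4.790e-01 -1.580e-01  1.296e+00]]
```

Both cameras also see something at z≈0.168 above (0.53,-0.073), with a dark base below it. I'll take one closer, contrast-stretched look.

Run:
```python
from h import *
d=pickle.load(open("c1.pkl","rb"));t,s=d["top"],d["scene"]
a=cv2.resize(s["frame"][160:235,225:275],(400,600),interpolation=3)
b=cv2.resize(t["frame"][210:245,238:278],(400,350),interpolation=3)
c=np.zeros((600,800,3),np.uint8);c[:,:400]=a;c[:350,400:]=b
z=np.array([[at(s,u,v)[2] for u in range(225,275)] for v in range(160,235)])
zz=cv2.resize(np.clip(z*1200,0,255).astype(np.uint8),(160,240),interpolation=0);c[355:595,400:560]=zz[...,None]
cv2.imwrite("pics/x1.png",np.clip(c*1.5,0,255).astype(np.uint8))
```

```text
(no output)
```

View pics/x1.png

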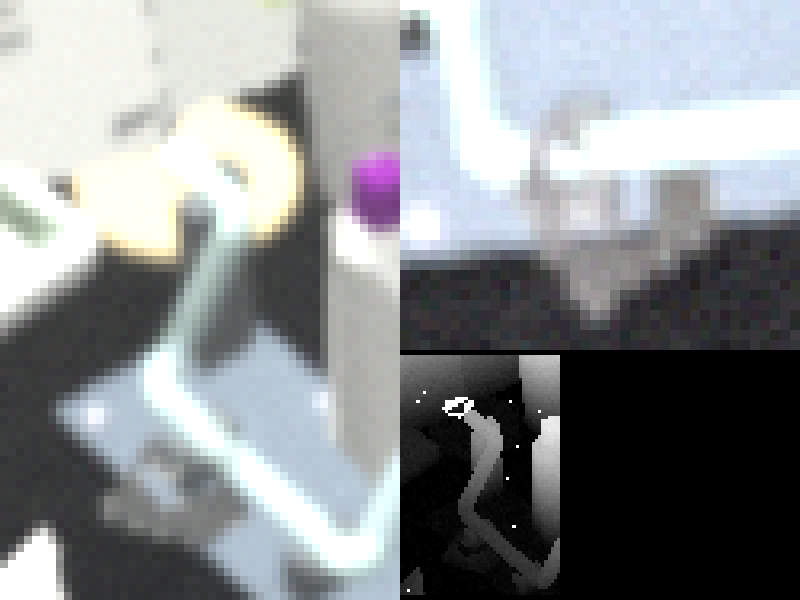

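The object looks like the rim and base of a clear measuring cylinder. It overlaps the rest, so it is probably scenery. I'll approach slowly and watch the force. First comes a bit more tilt, then the shift above the bar.

```bash
cat > go.py <<'E'
import sys
from st import *
s,M=show()
tgt=np.array(eval(sys.argv[1]))
print('shift mm tool axes',(M.T@(tgt-s['eef_pos'])*1000).round(1))
E
python3 -m crank '[[[0,400,-400],0,0]]'>/dev/null;python3 -m crank '[[[0,400,-400],0,0]]' >/dev/null; python3 -m crank '[[[0,0,0],0,100]]'>/dev/null
python3 - <<'E'
from st import *
s,M=show()
bar=np.array([.545,-.099,.0255+.004]);tz=M[:,2]
for b in (150,60,0):
    t=bar+19e-3*tz-b*1e-3*tz; print(b,t.round(4),(M.T@(t-s['eef_pos'])*1000).round(1))
E
```

```text
t 3.2 tcp [0.7011 0.079  0.7601] q [-0.037  0.57   0.21   0.021  2.195 -0.137] F [-0.2 -0.2 -0.8] op 0.859 ff 0.0
 toolz tilt x 9.61 y 0.62 y-axis heading 6.54 x-axis elev -0.47
150 [ 0.5231 -0.1004  0.1587] [-153.3 -294.9  561.3]
60 [ 0.5382 -0.0994  0.0699] [-153.3 -294.9  651.3]
0 [ 0.5482 -0.0988  0.0108] [-153.3 -294.9  711.3]
```

```bash
python3 -m crank '[[[-12,-24,44],0,110],[[-24,-48,88],0,110],[[-37,-71,133],0,110],[[-50,-94,178],0,110],[[-62,-118,223],0,110],[[-75,-142,268],0,110],[[-87,-166,313],0,110],[[-100,-190,358],0,110],[[-112,-213,403],0,110],[[-125,-236,448],0,110]]' >/dev/null
python3 - <<'E'
from st import *
s,M=show()
bar=np.array([.545,-.099,.0255+.004]);tz=M[:,2]
for b in (150,60,0):
    t=bar+19e-3*tz-b*1e-3*tz; print(b,t.round(4),(M.T@(t-s['eef_pos'])*1000).round(1))
E
```

```text
t 4.2 tcp [ 0.5768 -0.0487  0.3402] q [-0.284 -0.084  1.787  0.058  1.279 -0.41 ] F [-0.2 -0.2 -0.4] op 0.57 ff 0.0
 toolz tilt x 9.68 y 0.51 y-axis heading 6.58 x-axis elev -0.59
150 [ 0.523  -0.1002  0.1586] [-43.1 -89.  169.5]
60 [ 0.5381 -0.0994  0.0699] [-43.1 -89.  259.5]
0 [ 0.5482 -0.0988  0.0108] [-43.1 -89.  319.5]
```

```bash
python3 -m crank '[[[-14,-30,40],0,110],[[-28,-59,76],0,110],[[-28,-59,113],0,110],[[-28,-59,113],0,110]]' >/dev/null
python3 - <<'E'
from st import *
from plant import read_camera
from h import *
s,M=show()
bar=np.array([.545,-.099,.0255+.004]);tz=M[:,2]
for b in (60,0):
    t=bar+19e-3*tz-b*1e-3*tz; print(b,t.round(4),(M.T@(t-s['eef_pos'])*1000).round(1))
d={n:read_camera(n) for n in("scene","top")};pickle.dump(d,open("c2.pkl","wb"))
a=cv2.resize(d["scene"]["frame"][110:260,200:330],(520,600),interpolation=3)
b=cv2.resize(d["top"]["frame"][180:250,215:285],(280,280),interpolation=3)
c=np.zeros((600,800,3),np.uint8);c[:,:520]=a;c[:280,520:]=b;cv2.imwrite("pics/a2.png",c)
E
```

```text
t 4.6 tcp [ 0.538  -0.0811  0.2138] q [-0.368 -0.072  2.005  0.077  1.069 -0.513] F [-0.2  1.2 -0.3] op 0.569 ff 0.0
 toolz tilt x 8.94 y 0.74 y-axis heading 6.46 x-axis elev -0.27
60 [ 0.5386 -0.0995  0.07  ] [-17.7 -23.8 141.9]
0 [ 0.548  -0.0988  0.0107] [-17.7 -23.8 201.9]
```

View pics/a2.png

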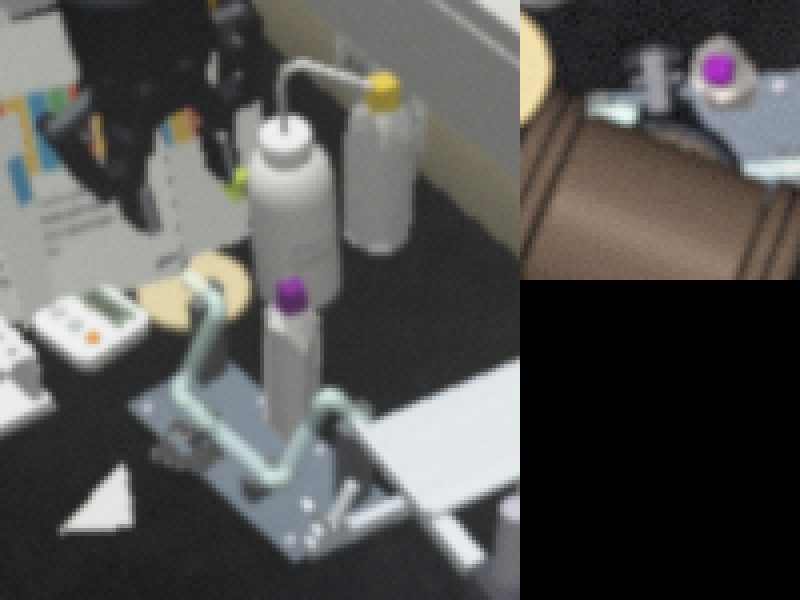

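The hand is still above and to the left of the bar, with clear air around it. I'll go on and correct sideways first.

```bash
python3 -m crank '[[[0,0,0],0,110],[[0,0,0],0,110]]' >/dev/null; python3 go.py '[.523,-.1002,.1587]'
```

```text
t 4.9 tcp [ 0.5422 -0.0817  0.2207] q [-0.366 -0.075  1.996  0.078  1.069 -0.513] F [ 0.7  0.1 -0.1] op 0.566 ff 0.0
 toolz tilt x 9.59 y 0.51 y-axis heading 6.62 x-axis elev -0.59
shift mm tool axes [-15.6 -31.3  57.7]
```

```bash
python3 -m crank '[[[-16,-31,20],0,110],[[-16,-31,40],0,110],[[-16,-31,58],0,110],[[-16,-31,58],0,110],[[-16,-31,58],0,110]]' >/dev/null
python3 - <<'E'
from st import *
s,M=show()
bar=np.array([.545,-.099,.0255+.004]);tz=M[:,2]
for b in (60,0):
    t=bar+19e-3*tz-b*1e-3*tz; print(b,t.round(4),(M.T@(t-s['eef_pos'])*1000).round(1))
E
```

```text
t 5.4 tcp [ 0.5219 -0.1002  0.1562] q [-0.417 -0.04   2.087  0.092  0.951 -0.579] F [0.3 0.7 1. ] op 0.571 ff 0.0
 toolz tilt x 9.36 y 0.6 y-axis heading 6.59 x-axis elev -0.48
60 [ 0.5383 -0.0994  0.07  ] [-0.4  2.1 87.8]
0 [ 0.5481 -0.0988  0.0108] [ -0.4   2.1 147.8]
```

```bash
python3 -m crank '[[[0,2,22],0,110],[[0,2,44],0,110],[[0,2,66],0,110],[[0,2,88],0,110]]' ; python3 -m crank '[[[0,0,15],0,110],[[0,0,30],0,110]]'; python3 go.py '[.5482,-.0988,.0108]'
```

```text
time: 5.8
eef_pos: [0.5392, -0.0993, 0.07]
tcp_rot: [0.663, 0.744, 0.059, 0.059]
contact_force: [-0.1, 0.2, -1.0]
opening: 0.568
finger_force: 0.0
time: 6.0
eef_pos: [0.5439, -0.099, 0.0401]
tcp_rot: [0.663, 0.744, 0.058, 0.058]
contact_force: [-0.1, 0.2, 0.4]
opening: 0.571
finger_force: 0.0
t 6.0 tcp [ 0.5439 -0.099   0.0401] q [-0.397  0.188  2.094  0.111  0.714 -0.59 ] F [-0.1  0.2  0.4] op 0.571 ff 0.0
 toolz tilt x 9.45 y 0.56 y-axis heading 6.6 x-axis elev -0.52
shift mm tool axes [-0.  -0.6 29.6]
```

```bash
python3 -m crank '[[[0,0,15],0,110],[[0,0,29],0,110],[[0,0,29],0,150],[[0,0,29],0,180],[[0,0,29],0,195]]' 30; python3 -m crank '[[[0,0,0],0,205],[[0,0,0],0,210],[[0,0,0],0,215]]'; python3 st.py
```

```text
time: 6.5
eef_pos: [0.548, -0.0987, 0.0118]
tcp_rot: [0.663, 0.744, 0.058, 0.058]
contact_force: [-0.0, -0.0, -0.5]
opening: 0.233
finger_force: 0.0
time: 6.8
eef_pos: [0.5473, -0.0984, 0.0108]
tcp_rot: [0.664, 0.744, 0.058, 0.057]
contact_force: [0.9, 1.0, 1.4]
opening: 0.154
finger_force: 0.6
t 6.8 tcp [ 0.5473 -0.0984  0.0108] q [-0.393  0.25   2.09   0.118  0.658 -0.595] F [0.9 1.  1.4] op 0.154 ff 0.5573276616632938
 toolz tilt x 9.37 y 0.6 y-axis heading 6.54 x-axis elev -0.47
```

```bash
python3 -m crank '[[[0,0,0],0,255],[[0,0,0],0,255],[[0,0,0],0,255]]' 40; python3 -m crank '[[[0,0,-10],0,255],[[0,0,-25],0,255],[[0,0,-45],0,255],[[0,0,-70],0,255],[[0,0,-70],0,255]]'; python3 st.py
```

```text
time: 7.1
eef_pos: [0.5475, -0.0985, 0.0107]
tcp_rot: [0.664, 0.744, 0.058, 0.058]
contact_force: [1.8, 0.1, 2.8]
opening: 0.134
finger_force: 39.0
time: 7.6
eef_pos: [0.5365, -0.0997, 0.0819]
tcp_rot: [0.663, 0.744, 0.058, 0.059]
contact_force: [0.2, -0.2, 0.5]
opening: 0.129
finger_force: 40.3
t 7.6 tcp [ 0.5365 -0.0997  0.0819] q [-0.404  0.101  2.098  0.102  0.796 -0.584] F [ 0.2 -0.2  0.5] op 0.129 ff 40.27371168136597
 toolz tilt x 9.49 y 0.51 y-axis heading 6.59 x-axis elev -0.58
```

The tube is held and lifted clear. Next I'll raise it high, yaw it to the stand's heading, and ratchet the tilt there.

```bash
python3 -m crank '[[[0,6,-47],0,255],[[0,12,-94],0,255],[[0,18,-141],2,255],[[0,24,-188],4,255],[[0,30,-235],6,255],[[0,36,-282],8,255],[[0,42,-329],10,255],[[0,48,-376],11,255],[[0,54,-423],11,255],[[0,60,-470],11,255]]'>/dev/null; python3 st.py;  python3 -m crank '[[[0,50,-45],0,255],[[0,100,-90],0,255],[[0,150,-135],0,255],[[0,200,-180],0,255]]'; python3 st.py
```

```text
t 8.6 tcp [ 0.5184 -0.0975  0.5523] q [-0.414 -0.183  1.502  0.075  1.682 -0.322] F [ 1.2  0.1 -0.1] op 0.137 ff 40.253557562828064
 toolz tilt x 9.06 y 0.69 y-axis heading -4.61 x-axis elev 1.39
time: 9.0
eef_pos: [0.6439, -0.1109, 0.7066]
tcp_rot: [0.732, 0.677, 0.062, 0.05]
contact_force: [1.7, -0.1, 1.2]
opening: 0.133
finger_force: 40.3
t 9.0 tcp [ 0.6439 -0.1109  0.7066] q [-0.351  0.248  0.77   0.071  1.977 -0.239] F [ 1.7 -0.1  1.2] op 0.133 ff 40.30792236328125
 toolz tilt x 9.1 y 0.67 y-axis heading -4.61 x-axis elev 1.37
```

Run:
```python
# fit planar kinematics from log
import json,numpy as np
from scipy.optimize import least_squares
from scipy.spatial.transform import Rotation as R
L=np.array([json.loads(l) for l in open('log.txt')])
def fk(p,q):
    a0,h,L1,L2,e,L3,off=p
    def T(Rm,t): M=np.eye(4);M[:3,:3]=Rm;M[:3,3]=t;return M
    rz=lambda a:R.from_euler('z',a).as_matrix(); ry=lambda a:R.from_euler('y',a).as_matrix()
    M=T(rz(q[0]),[0,0,h])@T(ry(q[1]),[a0,off,0])@T(ry(q[2]),[0,0,L1])@T(rz(q[3]),[e,0,L2])@T(ry(q[4]),[0,0,0])@T(rz(q[5]),[0,0,L3])
    return M
def res(p): 
    return np.concatenate([fk(p,l[:6])[:3,3]-l[6:9] for l in L])
s=least_squares(res,[0,.3,.45,.4,0,.25,.1]);print(s.x.round(4),np.abs(s.fun).max())
M=fk(s.x,L[-1][:6]);print(M.round(3));print(R.from_quat(L[-1][9:]).as_matrix().round(3))
```

```text
[0.     0.2403 0.443  0.5725 0.0206 0.2493 0.1009] 2.2032631274981895e-10
[[-0.984  0.077  0.158  0.644]
 [ 0.079  0.997  0.012 -0.111]
 [-0.157  0.024 -0.987  0.707]
 [ 0.     0.     0.     1.   ]]
[[ 0.077  0.984  0.158]
 [ 0.997 -0.079  0.012]
 [ 0.024  0.157 -0.987]]
```

The kinematics fit is exact. I'll check that the placing pose is reachable and meanwhile start the ratchet.

```bash
cat > kin.py <<'E'
import numpy as np
from scipy.optimize import least_squares
from scipy.spatial.transform import Rotation as R
P=[0,.2403,.443,.5725,.0206,.2493,.1009]
lo=np.array([-2.77,-.9,.21,-1.53,.24,-2.84]);hi=np.array([2.77,2.22,2.48,4.67,2.81,2.84])
def fk(q,p=P):
    a0,h,L1,L2,e,L3,off=p
    def T(Rm,t): M=np.eye(4);M[:3,:3]=Rm;M[:3,3]=t;return M
    rz=lambda a:R.from_euler('z',a).as_matrix(); ry=lambda a:R.from_euler('y',a).as_matrix()
    return T(rz(q[0]),[0,0,h])@T(ry(q[1]),[a0,off,0])@T(ry(q[2]),[0,0,L1])@T(rz(q[3]),[e,0,L2])@T(ry(q[4]),[0,0,0])@T(rz(q[5])@rz(-np.pi/2),[0,0,L3])
def ik(Rm,t,q0):
    f=lambda q:np.r_[fk(q)[:3,3]-t,.3*R.from_matrix(Rm.T@fk(q)[:3,:3]).as_rotvec()]
    return least_squares(f,np.clip(q0,lo+.01,hi-.01),bounds=(lo,hi))
def tool(tilt,head): # deg
    a=np.radians(head);b=np.radians(tilt)
    f=np.array([np.cos(a),np.sin(a),0]);u=np.array([0,0,1.])
    z=f*np.sin(b)-u*np.cos(b);y=f*np.cos(b)+u*np.sin(b);return np.c_[np.cross(y,z),y,z]
E
python3 - <<'E'
from kin import *
for q in ([-.351,.248,.77,.071,1.977,-.239],): print(fk(q).round(3))
for tilt in (35,40,44.5):
  M=tool(tilt,-4.5)
  for dx,dz in ((0,0),(0,.035),(-.1,.035)):
    bar=np.array([.49,-.365,.097])+dx*np.array([.997,-.078,0])+[0,0,dz]
    s=min((ik(M,bar+.015*M[:,2],q0) for q0 in ([-.5,0,2,0,.7,-.3],[-1,.3,2,.5,.7,-.8],[-.7,-.5,2.2,1,.7,-1],[-.7,-.5,2.2,-1,.7,1])),key=lambda s:s.cost)
    print(tilt,dx,dz,s.x.round(2),s.cost)
E
for i in 1 2 3 4; do python3 -m crank '[[[0,400,-400],0,255]]'>/dev/null; done; python3 st.py
```

```text
[[-0.077 -0.984  0.158  0.644]
 [-0.997  0.08   0.011 -0.111]
 [-0.024 -0.157 -0.987  0.707]
 [ 0.     0.     0.     1.   ]]
35 0 0 [-0.99  0.16  2.12  0.86  0.64  1.59] 3.5180995216029756e-31
35 0 0.035 [-0.99  0.1   2.11  0.79  0.69  1.67] 2.449346675766933e-29
35 -0.1 0.035 [-1.17 -0.06  2.27  0.8   0.79  1.51] 8.392546601650657e-31
40 0 0 [-1.01  0.16  2.15  1.03  0.65  1.41] 1.2213284974589163e-27
40 0 0.035 [-1.01  0.1   2.14  0.95  0.69  1.51] 1.881020594826701e-26
40 -0.1 0.035 [-1.21 -0.06  2.3   0.93  0.81  1.38] 2.6254875163455603e-30
44.5 0 0 [-1.04  0.16  2.18  1.19  0.67  1.25] 7.781336853288246e-28
44.5 0 0.035 [-1.04  0.1   2.17  1.1   0.7   1.36] 2.741686208975042e-29
44.5 -0.1 0.035 [-1.24 -0.06  2.33  1.05  0.83  1.25] 6.0415119304127635e-24
t 9.4 tcp [ 0.6923 -0.1147  0.7673] q [-0.334  0.554  0.219  0.088  2.189 -0.196] F [ 2.2 -0.  -3.2] op 0.141 ff 40.339420437812805
 toolz tilt x 10.9 y 0.6 y-axis heading -4.75 x-axis elev 1.46
```

```bash
sed -i 's/rz(-np.pi\/2)/rz(np.pi\/2)/' kin.py; for i in 1 2 3 4 5; do python3 -m crank '[[[0,400,-300],0,255]]'>/dev/null; done; python3 st.py;for i in 1 2 3; do python3 -m crank '[[[-60,400,-400],0,255]]'>/dev/null; done; python3 st.py
```

```text
t 9.9 tcp [ 0.701  -0.1037  0.7992] q [-0.322  0.524  0.21   0.105  2.089 -0.175] F [ 0.8  0.9 -1.2] op 0.132 ff 40.33421874046326
 toolz tilt x 18.84 y -0.71 y-axis heading -4.78 x-axis elev 0.82
t 10.2 tcp [ 0.6853 -0.1134  0.8284] q [-0.351  0.486  0.21   0.129  2.059 -0.186] F [-0.4 -0.5 -1.1] op 0.134 ff 40.331361293792725
 toolz tilt x 22.84 y -1.31 y-axis heading -4.86 x-axis elev 0.63
```

```bash
for i in 1 2 3 4 5 6 7; do python3 -m crank '[[[0,400,-300],0,255]]'>/dev/null; done; python3 st.py;for i in 1 2 3 4; do python3 -m crank '[[[0,400,-200],0,255]]'>/dev/null; done; python3 st.py
```

```text
t 10.9 tcp [ 0.6702 -0.0986  0.8868] q [-0.35   0.418  0.211  0.158  1.952 -0.164] F [-0.2 -0.2  0.1] op 0.135 ff 40.349732637405396
 toolz tilt x 32.8 y -2.89 y-axis heading -4.93 x-axis elev 0.21
t 11.3 tcp [ 0.6756 -0.0932  0.9122] q [-0.346  0.398  0.212  0.169  1.867 -0.153] F [-0.2 -0.3 -1.1] op 0.138 ff 40.371326208114624
 toolz tilt x 38.74 y -3.93 y-axis heading -4.98 x-axis elev 0.04
```

```bash
for i in 1 2 3 4; do python3 -m crank '[[[0,400,-200],0,255]]'>/dev/null; done; python3 st.py
python3 - <<'E'
from st import *
from kin import *
s,M=show();print(fk(s['qpos'])[:3,3])
st=np.array([.49,-.365,0]);X=np.array([.997,-.078,0])
for dx,z in ((-.13,.28),(-.13,.16),(0,.135)):
    b=st+dx*X+[0,0,z];t=b+.015*M[:,2]
    r=ik(M,t,[-1,.1,2.2,1,.7,-1.8]);print(t.round(3),(M.T@(t-s['eef_pos'])*1000).round(),r.x.round(2),r.cost)
E
```

```text
t 11.7 tcp [ 0.6652 -0.0868  0.9485] q [-0.349  0.362  0.211  0.186  1.796 -0.146] F [-0.5 -0.7 -0.4] op 0.134 ff 40.37098824977875
 toolz tilt x 44.92 y -5.19 y-axis heading -4.94 x-axis elev -0.13
t 11.7 tcp [ 0.6652 -0.0868  0.9485] q [-0.349  0.362  0.211  0.186  1.796 -0.146] F [-0.5 -0.7 -0.4] op 0.134 ff 40.37098824977875
 toolz tilt x 44.92 y -5.19 y-axis heading -4.94 x-axis elev -0.13
[ 0.66523779 -0.08682343  0.94849979]
[ 0.371 -0.356  0.269] [-292. -671.  290.] [-1.31 -0.36  2.27  0.85  1.09 -1.58] 7.076804964038902e-16
[ 0.371 -0.356  0.149] [-292. -756.  375.] [-1.31 -0.17  2.36  1.    0.91 -1.85] 3.308261126603815e-17
[ 0.501 -0.366  0.124] [-291. -682.  484.] [-1.04  0.09  2.17  1.12  0.69 -1.78] 1.409460140833738e-30
```

```bash
python3 -m crank '[[[-18,-42,18],0,255],[[-36,-84,36],0,255],[[-54,-126,54],0,255],[[-72,-168,72],0,255],[[-90,-210,90],0,255],[[-108,-252,108],0,255],[[-126,-294,126],0,255],[[-144,-336,144],0,255],[[-162,-378,162],0,255],[[-180,-420,180],0,255]]'>/dev/null; python3 go.py '[.371,-.356,.269]'
```

```text
t 12.7 tcp [ 0.4929 -0.2397  0.5552] q [-0.876 -0.445  1.82   0.562  1.209 -0.838] F [ 0.4 -1.1 -0. ] op 0.133 ff 40.40673494338989
 toolz tilt x 44.87 y -5.31 y-axis heading -4.91 x-axis elev -0.22
shift mm tool axes [-125.6 -281.2  124.3]
```

```bash
python3 -m crank '[[[-18,-40,18],0,255],[[-36,-80,36],0,255],[[-54,-120,53],0,255],[[-72,-160,71],0,255],[[-90,-201,89],0,255],[[-108,-241,107],0,255],[[-125,-281,124],0,255],[[-125,-281,124],0,255],[[-125,-281,124],0,255]]'>/dev/null; python3 go.py '[.371,-.356,.269]'
python3 - <<'E'
from plant import read_camera
from h import *
d={n:read_camera(n) for n in("scene","top")};pickle.dump(d,open("c3.pkl","wb"))
a=cv2.resize(d["scene"]["frame"][190:340,160:380],(800,545),interpolation=3);cv2.imwrite("pics/s3.png",a)
E
```

```text
t 13.6 tcp [ 0.3718 -0.355   0.271 ] q [-1.306 -0.358  2.264  0.845  1.086 -1.571] F [-0.8 -1.  -0.7] op 0.134 ff 40.373454093933105
 toolz tilt x 44.81 y -5.23 y-axis heading -5.11 x-axis elev -0.08
shift mm tool axes [-1.  -1.9  0.9]
```

View pics/s3.png

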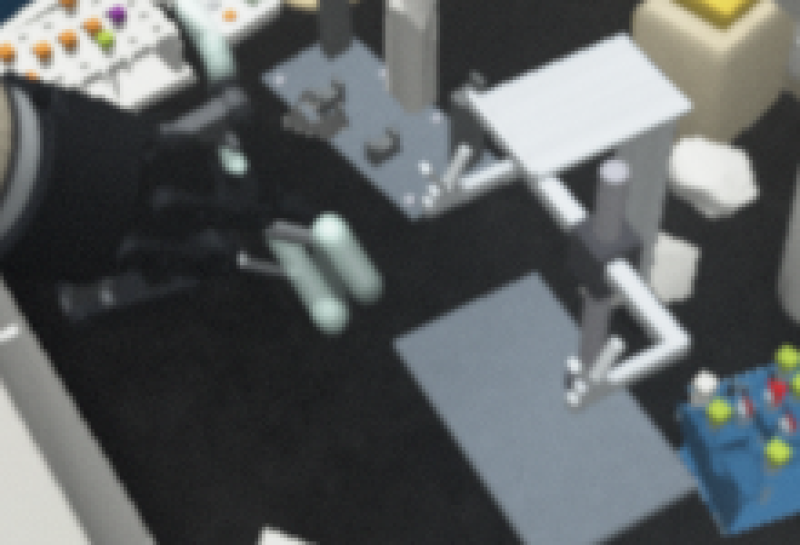

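The picture shows the tube's right side, with rods at (275,240)–(330,320) and (325,225)–(375,290). The stand's notches are at about (430,195) and (575,385). I'll compare this with the expected tube model.

Run:
```python
from h import *
from st import show
d=pickle.load(open("c3.pkl","rb"));sc,t=d["scene"],d["top"]
s,M=show()
C=lambda P:((proj(sc,P)-[160,190]+.5)*800/220).round()
y=-M[:,0]*-1 # tool x ~ world +y = left
for lean in (-20,-10,0,10,20,90):
  a=np.radians(lean);f=np.array([np.cos(np.radians(-5)),np.sin(np.radians(-5)),0]);zt=np.cos(a)*np.array([0,0,1])+np.sin(a)*f
  bar=s['eef_pos']-.015*M[:,2]
  print(lean,*[C(p) for p in (bar-.053*y,bar+.07*zt-.053*y,bar+.07*zt-.094*y,bar+.07*zt+.053*y,bar+.07*zt+.094*y)])
# depth points on tube
T=lambda p:(160+(p[0]+.5)*220/800-.5,190+(p[1]+.5)*220/800-.5)
for p in [(275,240),(300,280),(328,320),(328,228),(350,260),(370,287),(235,160),(205,40),(300,232),(265,262)]: print(p,at(sc,*T(p)).round(3))
print(bar)
```

```text
t 13.7 tcp [ 0.3728 -0.3555  0.2737] q [-1.304 -0.36   2.261  0.845  1.086 -1.572] F [ 0.7  1.2 -0.5] op 0.133 ff 40.37296414375305
 toolz tilt x 44.91 y -5.41 y-axis heading -4.69 x-axis elev -0.37
-20 [337. 318.] [274. 245.] [320. 321.] [172.  76.] [138.  20.]
-10 [337. 318.] [301. 229.] [348. 303.] [197.  62.] [161.   6.]
0 [337. 318.] [329. 215.] [376. 289.] [222.  50.] [186.  -5.]
10 [337. 318.] [356. 205.] [405. 278.] [248.  43.] [211. -12.]
20 [337. 318.] [382. 199.] [431. 270.] [272.  39.] [235. -15.]
90 [337. 318.] [478. 253.] [526. 320.] [369. 102.] [331.  50.]
(275, 240) [ 0.357 -0.355  0.283]
(300, 280) [ 0.353 -0.384  0.288]
(328, 320) [ 0.351 -0.412  0.293]
(328, 228) [ 0.353 -0.414  0.356]
(350, 260) [ 0.352 -0.432  0.356]
(370, 287) [ 0.352 -0.446  0.355]
(235, 160) [ 0.363 -0.309  0.29 ]
(205, 40) [ 0.362 -0.296  0.358]
(300, 232) [ 0.366 -0.364  0.292]
(265, 262) [ 0.348 -0.362  0.281]
[ 0.36220106 -0.35444832  0.28428604]
```

The tube hangs upright in the hand: the model with 0° lean matches to a few pixels. Next I'll measure the cheeks from the depth images.

Run:
```python
from h import *
A=[]
for f in ("c1.pkl","c3.pkl"):
  d=pickle.load(open(f,"rb"))
  for n,c in d.items():
    for v in range(150,330):
      for u in range(230,450):
        if c["range_z"][v,u]>0:
          P=at(c,u,v); A.append((*P,n=="top",f=="c3.pkl"))
A=np.array(A)
a=np.radians(-4.5);o=np.array([.49,-.365]);X=np.array([np.cos(a),np.sin(a)]);Y=np.array([-np.sin(a),np.cos(a)])
x=(A[:,:2]-o)@X*1000;y=(A[:,:2]-o)@Y*1000;z=A[:,2]*1000
for nm,cam in(("scene",0),("top",1)):
  for sg in(1,-1):
    m=(A[:,3]==cam)&(abs(y-sg*74)<14)&(abs(x)<32)&(z>100)&(z<230)
    print(nm,sg,m.sum())
    for k in np.argsort(x[m])[::max(1,m.sum()//22)]: print("  x%5.0f y%5.0f z%5.0f"%(x[m][k],y[m][k],z[m][k]))
m=(z>255)&(z<300)&(abs(y)<60)&(x>-60)&(x<110)&(A[:,3]==1);print("roof",np.percentile(x[m],[1,99]),np.percentile(y[m],[1,50,99]),np.median(z[m]))
m=(z>5)&(z<16)&(abs(y)<110)&(x>-60)&(x<80);print("base",np.percentile(x[m],[1,99]),np.percentile(y[m],[1,99]))
```

```text
scene 1 395
  x  -16 y   78 z  186
  x  -14 y   74 z  180
  x  -12 y   81 z  185
  x  -11 y   75 z  158
  x  -10 y   77 z  165
  x   -8 y   72 z  159
  x   -7 y   74 z  147
  x   -5 y   73 z  156
  x   -2 y   74 z  160
  x    1 y   75 z  164
  x    2 y   73 z  158
  x    4 y   76 z  170
  x    5 y   74 z  175
  x    7 y   73 z  163
  x    8 y   75 z  179
  x    9 y   73 z  182
  x   11 y   72 z  180
  x   13 y   71 z  186
  x   15 y   79 z  183
  x   19 y   76 z  155
  x   22 y   78 z  154
  x   25 y   78 z  156
  x   29 y   72 z  147
  x   32 y   73 z  151
scene -1 440
  x  -14 y  -70 z  184
  x  -13 y  -74 z  185
  x  -12 y  -72 z  185
  x  -10 y  -73 z  158
  x   -9 y  -75 z  177
  x   -7 y  -72 z  162
  x   -6 y  -75 z  171
  x   -3 y  -76 z  160
  x   -0 y  -74 z  162
  x    2 y  -70 z  165
  x    4 y  -71 z  168
  x    6 y  -72 z  168
  x    7 y  -75 z  154
  x    8 y  -69 z  179
  x   10 y  -75 z  152
  x   11 y  -75 z  178
  x   13 y  -71 z  185
  x   15 y  -72 z  155
  x   19 y  -71 z  154
  x   21 y  -74 z  155
  x   25 y  -75 z  151
  x   29 y  -70 z  154
top 1 218
  x  -1
[... 560 characters left out ...]
 z  157
top -1 268
  x  -14 y  -69 z  184
  x  -12 y  -70 z  183
  x  -10 y  -68 z  152
  x   -9 y  -74 z  183
  x   -7 y  -70 z  179
  x   -5 y  -69 z  158
  x   -3 y  -70 z  171
  x   -1 y  -69 z  158
  x    1 y  -70 z  160
  x    4 y  -72 z  172
  x    6 y  -69 z  165
  x    8 y  -70 z  177
  x   10 y  -69 z  181
  x   10 y  -68 z  157
  x   12 y  -69 z  155
  x   14 y  -72 z  185
  x   15 y  -73 z  156
  x   17 y  -72 z  158
  x   19 y  -72 z  158
  x   21 y  -75 z  156
  x   25 y  -68 z  155
  x   28 y  -70 z  157
  x   30 y  -73 z  154
roof [-13.38250942  78.28482041] [-26.98790283   2.03985696  30.73371681] 282.9329490886844
base [-30.54182666  78.34560801] [-85.58814744  91.08902171]
```

Notch bottoms are at about 0.162, prong tops at 0.185, and the origin is about (0.490,-0.363) with heading -4.5°. I'll lower in front of the stand, then move in over the notches.

```bash
cat > pl.py <<'E'
import sys
from st import *
s,M=show()
a=np.radians(-4.5);X=np.array([np.cos(a),np.sin(a),0]);Y=np.array([-np.sin(a),np.cos(a),0]);o=np.array([.49,-.363,0])
bar=s['eef_pos']-.015*M[:,2]
print('bar in stand frame mm',[round(float(v)*1000,1) for v in((bar-o)@X,(bar-o)@Y,bar[2])])
for w in sys.argv[1:]:
    x,y,z=eval(w);t=o+X*x/1e3+Y*y/1e3+[0,0,z/1e3];print(w,'shift',(M.T@(t-bar)*1000).round(1))
E
python3 pl.py -- '(-128,0,137)' '(0,0,137)' 2>/dev/null || python3 - <<'E'
import sys;sys.argv=['pl','(-128,0,137)','(-60,0,137)','(0,0,137)','(0,0,106)'];exec(open('pl.py').read())
E
```

```text
t 13.7 tcp [ 0.3728 -0.3555  0.2737] q [-1.304 -0.36   2.261  0.845  1.086 -1.572] F [ 0.7  1.2 -0.5] op 0.133 ff 40.37296414375305
 toolz tilt x 44.91 y -5.41 y-axis heading -4.69 x-axis elev -0.37
bar in stand frame mm [-128.1, -1.5, 284.3]
t 13.7 tcp [ 0.3728 -0.3555  0.2737] q [-1.304 -0.36   2.261  0.845  1.086 -1.572] F [ 0.7  1.2 -0.5] op 0.133 ff 40.37296414375305
 toolz tilt x 44.91 y -5.41 y-axis heading -4.69 x-axis elev -0.37
bar in stand frame mm [-128.1, -1.5, 284.3]
(-128,0,137) shift [   2.4 -104.2  104.1]
(-60,0,137) shift [  3.1 -56.1 152.2]
(0,0,137) shift [  3.7 -13.7 194.7]
(0,0,106) shift [  3.9 -35.6 216.6]
```

```bash
python3 -m crank '[[[1,-26,26],0,255],[[2,-52,52],0,255],[[2,-78,78],0,255],[[2,-104,104],0,255],[[2,-104,104],0,255],[[2,-80,128],0,255],[[3,-56,152],0,255],[[3,-56,152],0,255],[[3,-56,152],0,255]]'; sed -i 's/sys.argv\[1:\]/[a for a in sys.argv[1:] if a!="--"]/' pl.py; python3 pl.py -- '(0,0,137)' '(0,0,106)'
```

```text
time: 14.6
eef_pos: [0.4414, -0.3591, 0.1271]
tcp_rot: [0.68, 0.625, 0.257, 0.285]
contact_force: [-0.5, -0.8, -1.3]
opening: 0.132
finger_force: 40.4
t 14.6 tcp [ 0.4414 -0.3591  0.1271] q [-1.146 -0.016  2.276  1.089  0.768 -1.844] F [-0.5 -0.8 -1.3] op 0.132 ff 40.41826665401459
 toolz tilt x 44.97 y -5.31 y-axis heading -4.54 x-axis elev -0.39
bar in stand frame mm [-59.4, 0.2, 137.7]
(0,0,137) shift [ 0.2 41.4 42.5]
(0,0,106) shift [ 0.4 19.5 64.4]
```

```bash
python3 -m crank '[[[0,15,15],0,255],[[0,29,30],0,255],[[0,41,42],0,255],[[0,41,42],0,255]]'
python3 - <<'E'
from plant import read_camera
from h import *
d={n:read_camera(n) for n in("scene","top")};pickle.dump(d,open("c4.pkl","wb"))
a=cv2.resize(d["scene"]["frame"][200:320,230:370],(700,600),interpolation=3);cv2.imwrite("pics/s4.png",a)
E
python3 pl.py -- '(0,0,137)' '(0,0,106)'
```

```text
time: 15.0
eef_pos: [0.4992, -0.3641, 0.1251]
tcp_rot: [0.681, 0.625, 0.257, 0.284]
contact_force: [-0.6, 0.2, -0.2]
opening: 0.131
finger_force: 40.3
t 15.1 tcp [ 0.4978 -0.3636  0.1238] q [-1.037  0.081  2.183  1.116  0.691 -1.786] F [ 0.4  0.4 -1.7] op 0.134 ff 40.33740699291229
 toolz tilt x 44.84 y -5.24 y-axis heading -4.87 x-axis elev -0.2
bar in stand frame mm [-2.8, 0.2, 134.4]
(0,0,137) shift [-0.2  3.8  0.1]
(0,0,106) shift [ -0.1 -18.1  22.1]
```

View pics/s4.png

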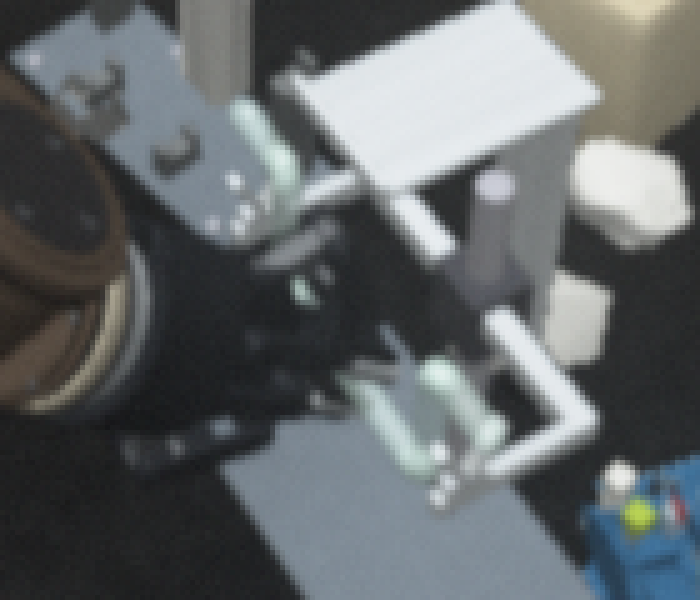

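Both ends hover over their notches, the right at (490,430) and the left at (265,140). That was my last picture, so the rest goes by depth and force.

```bash
cat > ends.py <<'E'
import sys
from h import *
def run(d,zlo,zhi):
  a=np.radians(-4.5);o=np.array([.49,-.363]);X=np.array([np.cos(a),np.sin(a)]);Y=np.array([-np.sin(a),np.cos(a)])
  for n,c in d.items():
    A=np.array([at(c,u,v) for v in range(150,330) for u in range(230,450) if c["range_z"][v,u]>0])
    x=(A[:,:2]-o)@X*1000;y=(A[:,:2]-o)@Y*1000;z=A[:,2]*1000
    for sg in(1,-1):
      m=(abs(y*sg-87)<9)&(abs(x)<25)&(z>zlo)&(z<zhi)
      if m.sum()>3: print(n,sg,m.sum(),"x",np.percentile(x[m],[5,50,95]).round(1),"y",np.percentile(y[m],[0,100]).round(1),"z",np.percentile(z[m],[5,50,95]).round(1))
    m=(abs(y)<60)&(abs(abs(y)-35)<18)&(abs(x)<40)&(z>80)&(z<150)
    if m.sum()>3: print(n,"bar x,z",np.median(x[m]).round(1),np.median(z[m]).round(1))
if __name__=="__main__":
  if sys.argv[1]=="new":
    from plant import read_camera
    d={n:read_camera(n) for n in("scene","top")}
  else: d=pickle.load(open(sys.argv[1],"rb"))
  run(d,float(sys.argv[2]),float(sys.argv[3]))
E
python3 ends.py c4.pkl 190 240
```

```text
scene 1 28 x [-8.2 -4.4  2.3] y [78.6 89.4] z [206.2 210.9 213. ]
scene -1 70 x [-8.6 -4.4  2.1] y [-95.1 -78.4] z [205.4 210.2 212.6]
scene bar x,z -4.6 140.6
top 1 40 x [-6.9 -1.9  3.4] y [79.  91.6] z [205.4 210.5 214.3]
top -1 46 x [-8.6 -3.8  2.2] y [-94.4 -78. ] z [205.7 210.4 214.6]
top bar x,z -2.8 140.5
```

```bash
python3 -m crank '[[[0,-5,7],0,255],[[0,-10,12],0,255],[[0,-14,17],0,255],[[0,-14,17],0,255]]'|sed -n 2,4p; for i in 1 2 3; do python3 -m crank '[[[0,-1.5,1.5],0,255],[[0,-1.5,1.5],0,255]]'|sed -n 2,4p; done; python3 pl.py
```

```text
eef_pos: [0.4997, -0.3632, 0.0996]
tcp_rot: [0.682, 0.624, 0.257, 0.282]
contact_force: [0.9, 0.2, -0.8]
eef_pos: [0.5002, -0.3636, 0.0987]
tcp_rot: [0.681, 0.624, 0.257, 0.283]
contact_force: [1.6, 0.1, 0.3]
eef_pos: [0.5005, -0.3637, 0.0971]
tcp_rot: [0.681, 0.624, 0.257, 0.283]
contact_force: [1.3, 0.2, 2.6]
eef_pos: [0.5016, -0.3639, 0.0969]
tcp_rot: [0.68, 0.624, 0.259, 0.284]
contact_force: [0.9, 3.1, 8.2]
t 16.1 tcp [ 0.5016 -0.3639  0.0969] q [-1.032  0.14   2.183  1.19   0.667 -1.874] F [0.9 3.1 8.2] op 0.132 ff 41.17234468460083
 toolz tilt x 45.07 y -5.11 y-axis heading -4.87 x-axis elev -0.11
bar in stand frame mm [1.0, 0.2, 107.5]
```

```bash
python3 ends.py new 160 210; python3 pl.py; python3 -c "
from plant import get_state;print(get_state()['wrist_torque'].round(2))"
```

```text
scene 1 30 x [-7.  -2.5  3.7] y [78.1 92.4] z [178.  182.5 184.5]
scene -1 72 x [-5.6 -1.5  5.1] y [-93.4 -78. ] z [175.6 181.5 184.9]
scene bar x,z -2.9 113.3
top 1 39 x [-4.5  0.1  6.3] y [78.3 91.1] z [179.5 182.8 187.4]
top -1 45 x [-4.4  0.8  6.7] y [-95.8 -78.4] z [178.1 182.  186.7]
top bar x,z 0.0 112.7
t 16.2 tcp [ 0.5015 -0.3638  0.0969] q [-1.032  0.14   2.183  1.19   0.667 -1.874] F [1.2 2.7 7.9] op 0.134 ff 41.15059733390808
 toolz tilt x 45.06 y -5.12 y-axis heading -4.86 x-axis elev -0.13
bar in stand frame mm [0.9, 0.2, 107.5]
[ 0.09 -0.59  0.46]
```

Contact is at about 8 N. I'll probe sideways both ways to check that the V's hold both ends.

```bash
cat > f.py <<'E'
from plant import get_state
from st import R,np
s=get_state();a=np.radians(-4.5);X=np.array([np.cos(a),np.sin(a),0]);Y=np.array([-np.sin(a),np.cos(a),0])
M=R.from_quat(s['tcp_rot']).as_matrix();b=s['eef_pos']-.015*M[:,2]-[.49,-.363,0]
v=s['contact_force'];print('F xyz',[round(float(v@k),1) for k in(X,Y)],round(float(v[2]),1),'bar',[round(1000*float(b@k),1) for k in(X,Y)],round(1000*b[2],1),'torque',s['wrist_torque'].round(2),'t',round(s['time'],1))
E
python3 f.py
python3 -m crank '[[[0,-1,1],0,255],[[0,-1,1],0,255]]'>/dev/null;python3 f.py
echo +x; python3 -m crank '[[[0,1.5,1.5],0,255],[[0,1.5,1.5],0,255]]'>/dev/null;python3 f.py
echo -x;python3 -m crank '[[[0,-3,-3],0,255],[[0,-3,-3],0,255]]'>/dev/null;python3 f.py
echo back;python3 -m crank '[[[0,1.5,1.5],0,255],[[0,1.5,1.5],0,255]]'>/dev/null;python3 f.py
```

```text
F xyz [1.0, 2.8] 7.9 bar [0.9, 0.2] 107.5 torque [ 0.09 -0.59  0.46] t 16.2
F xyz [0.0, 3.9] 11.9 bar [1.7, 0.2] 107.4 torque [ 0.33 -1.07  0.66] t 16.4
+x
F xyz [-3.6, 4.3] 13.5 bar [3.6, 0.1] 107.4 torque [ 0.35 -1.05  0.68] t 16.6
-x
F xyz [3.2, 3.5] 10.9 bar [-0.6, 0.1] 107.3 torque [ 0.28 -0.96  0.57] t 16.8
back
F xyz [-0.5, 3.3] 11.8 bar [1.6, 0.0] 107.3 torque [ 0.22 -0.92  0.51] t 17.0
```

```bash
python3 ends.py new 160 210
python3 - <<'E'
from h import *
from plant import read_camera
a=np.radians(-4.5);o=np.array([.49,-.363]);X=np.array([np.cos(a),np.sin(a)]);Y=np.array([-np.sin(a),np.cos(a)])
acc={}
for k in range(3):
  for n in("scene","top"):
    c=read_camera(n)
    A=np.array([at(c,u,v) for v in range(190,320) for u in range(250,450) if c["range_z"][v,u]>0])
    x=(A[:,:2]-o)@X*1000;y=(A[:,:2]-o)@Y*1000;z=A[:,2]*1000
    for nm,m in {"endL":(abs(y-85)<6)&(abs(x-1)<4)&(z>165)&(z<200),"endR":(abs(y+85)<6)&(abs(x-1)<4)&(z>165)&(z<200),
      "topendR_in":(abs(y+63)<4)&(abs(x-1)<4)&(z>165)&(z<200),"prL":(abs(y-75)<5)&(abs(abs(x)-13)<4)&(z>178)&(z<195),"prR":(abs(y+72)<5)&(abs(abs(x)-13)<4)&(z>178)&(z<195)}.items():
      if m.sum(): acc.setdefault((n,nm),[]).extend(z[m])
for k in sorted(acc): print(k,len(acc[k]),np.mean(acc[k]).round(2),np.percentile(acc[k],90).round(1))
E
python3 f.py
```

```text
scene 1 33 x [-6.5 -2.2  6. ] y [78.1 92.2] z [176.7 181.9 184. ]
scene -1 66 x [-5.4 -0.9  4.5] y [-94.3 -78.1] z [176.1 181.8 184.8]
scene bar x,z -2.5 113.2
top 1 40 x [-4.5  0.8  6.2] y [78.2 91.1] z [179.3 182.  185.3]
top -1 46 x [-4.6  0.6  6.7] y [-95.3 -78.2] z [178.3 182.6 186.8]
top bar x,z 0.5 111.9
('scene', 'endL') 40 182.96 184.8
('scene', 'endR') 88 183.0 184.8
('scene', 'prL') 77 183.67 186.6
('scene', 'prR') 91 183.76 186.3
('scene', 'topendR_in') 47 183.16 184.6
('top', 'endL') 68 183.2 185.9
('top', 'endR') 68 183.7 185.8
('top', 'prL') 68 185.04 188.3
('top', 'prR') 73 184.21 187.7
('top', 'topendR_in') 38 183.77 186.4
F xyz [-0.9, 4.4] 12.2 bar [1.5, 0.1] 107.3 torque [ 0.26 -0.98  0.63] t 17.4
```

Both ends are level, about 1 mm below the prong tops, with the bar straight beneath, so the tube is seated. I'll ease the press and open gently.

```bash
python3 -m crank '[[[0,0.8,-0.8],0,255],[[0,0.8,-0.8],0,255]]' 20 >/dev/null; python3 f.py; python3 -m crank '[[[0,0.8,-0.8],0,220],[[0,0.8,-0.8],0,205],[[0,0.8,-0.8],0,190],[[0,0.8,-0.8],0,170],[[0,0.8,-0.8],0,150],[[0,0.8,-0.8],0,130],[[0,0.8,-0.8],0,130]]';python3 f.py; python3 ends.py new 160 210
```

```text
F xyz [-0.7, 2.7] 8.1 bar [0.9, 0.1] 107.3 torque [ 0.12 -0.61  0.43] t 17.6
time: 18.3
eef_pos: [0.4999, -0.3635, 0.0949]
tcp_rot: [0.682, 0.624, 0.257, 0.282]
contact_force: [-0.4, -0.3, -0.3]
opening: 0.489
finger_force: 0.0
F xyz [-0.3, -0.3] -0.3 bar [-0.7, 0.5] 105.5 torque [0.02 0.37 0.02] t 18.3
scene 1 32 x [-6.9 -3.3  3.6] y [78.1 92.3] z [177.3 182.3 185.3]
scene -1 66 x [-5.4 -1.   5.2] y [-94.6 -78. ] z [176.8 181.5 184.8]
scene bar x,z -4.6 112.8
top 1 39 x [-4.5  1.4  6.2] y [78.2 91.3] z [179.1 183.4 186.6]
top -1 43 x [-4.3  0.6  6.4] y [-95.4 -78.2] z [178.9 183.4 187.4]
top bar x,z -1.8 112.5
```

Released, and the ends stayed put. I'll back out along the slant.

```bash
python3 -m crank '[[[0,0,-8],0,130],[[0,0,-20],0,130],[[0,0,-40],0,130],[[0,0,-65],0,130],[[0,0,-100],0,130],[[0,0,-140],0,130],[[0,0,-180],0,130],[[0,0,-180],0,130]]';python3 -m crank '[[[0,0,0],0,130],[[0,0,0],0,130],[[0,0,0],0,130],[[0,0,0],0,130],[[0,0,0],0,130],[[0,0,0],0,130],[[0,0,0],0,130],[[0,0,0],0,130],[[0,0,0],0,130],[[0,0,0],0,130]]' >/dev/null; python3 ends.py new 160 210; python3 f.py
python3 - <<'E'
from h import *
from plant import read_camera
d0=pickle.load(open("c1.pkl","rb"))
for n in("scene","top"):
    c=read_camera(n);cv2.imwrite(f"pics/end_{n}.png",c["frame"])
    if n=="scene":
        df=cv2.absdiff(c["frame"],d0[n]["frame"]).max(2)
        for k,(u,v) in {"timer":(222,190),"petri":(250,183),"wash":(272,165)}.items(): print(k,df[v-8:v+8,u-8:u+8].mean().round(1))
E
```

```text
time: 19.2
eef_pos: [0.3722, -0.3543, 0.2279]
tcp_rot: [0.681, 0.624, 0.254, 0.287]
contact_force: [0.6, -0.2, 1.1]
opening: 0.495
finger_force: 0.0
scene 1 31 x [-7.3 -2.6  4.2] y [78.1 92.9] z [176.3 182.8 184.4]
scene -1 65 x [-5.5 -0.9  5.1] y [-94.  -78.1] z [177.  181.5 184.6]
scene bar x,z -3.8 113.4
top 1 38 x [-4.5  0.8  6.3] y [78.1 91.1] z [178.9 182.2 185.3]
top -1 44 x [-4.3  1.3  6.7] y [-95.6 -78.4] z [179.5 182.7 186.5]
top bar x,z -1.7 112.7
F xyz [0.0, -0.5] 1.0 bar [-127.6, 1.9] 233.3 torque [ 0.    0.35 -0.01] t 20.3
timer 10.2
petri 25.9
wash 10.7
```

```bash
python3 -c "
from plant import ctrl;print(ctrl.sign_off())"
```

```text
the job is handed in; nothing more can be done
None
```

The tube is seated with both ends in the notches and its belly hanging straight down to within about 2° by depth. The hand is clear, and the job was handed in at about 20 s with a peak press of about 14 N; I kept clear of the timer, petri dish and wash bottle but did not re-measure their positions afterwards.

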